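# Hang the pot caddy level on the faceting machine's stud

### The job

Hang the pot caddy on the thin stud of the faceting machine's side arm, by the one of its eight holes from which it hangs most nearly level, and leave it hanging there by itself, still and clear of the counter. Nobody knows how heavy the closed pot is, so feel or try where it balances; do not tip the caddy over, and leave the other things on the counter where they lie.

Things in the scene. Friction and masses are not known exactly. Their poses are not given: they have to be found in the camera images.
- caddy: Caddy standing upright, any yaw. Origin: centre of its tray's underside; z up, y along its length, x normal to its upright plate. Aluminium tray 56 (x) by 220 (y) by 4 mm. Plywood plate 8 mm thick in the plane x = 0: a leg at y = -110 to -60 mm carries a beam, y = -110 to 110, z = 125 to 190 mm, with eight holes. May be hung either way round. Without the pot: 0.15 to 0.4 kg, balancing at y = -12 mm.
- beam_top (a point): middle of the beam's top edge (caddy y = 0, z = 190 mm); axes as the caddy's. Grip the beam across its 8 mm thickness by the 33 mm of plain plate above the holes.
- pot: closed steel pot with black lid, 50 mm across, 70 mm high, fixed on the tray at caddy y = +80 mm, below the beam. It weighs 0.07 to 0.42 kg, different each time and not to be seen, so find the level hole by feel (moment while held) or trial: hung off balance the caddy tilts about 0.01 rad per mm between hole and balance point along y, and swings long unless let go at rest, level. Origin: centre of its underside
- hole0 (a point): centre of the caddy's hole 0, at caddy y = +2 mm, z = 152 mm, mid-thickness of the plate, bored 10 mm right through along x; axes as the caddy's
- hole1 (a point): centre of the caddy's hole 1, at caddy y = +10 mm, z = 139 mm, mid-thickness of the plate, bored 10 mm right through along x; axes as the caddy's
- hole2 (a point): centre of the caddy's hole 2, at caddy y = +18 mm, z = 152 mm, mid-thickness of the plate, bored 10 mm right through along x; axes as the caddy's
- hole3 (a point): centre of the caddy's hole 3, at caddy y = +26 mm, z = 139 mm, mid-thickness of the plate, bored 10 mm right through along x; axes as the caddy's
- hole4 (a point): centre of the caddy's hole 4, at caddy y = +34 mm, z = 152 mm, mid-thickness of the plate, bored 10 mm right through along x; axes as the caddy's
- hole5 (a point): centre of the caddy's hole 5, at caddy y = +42 mm, z = 139 mm, mid-thickness of the plate, bored 10 mm right through along x; axes as the caddy's
- hole6 (a point): centre of the caddy's hole 6, at caddy y = +50 mm, z = 152 mm, mid-thickness of the plate, bored 10 mm right through along x; axes as the caddy's
- hole7 (a point): centre of the caddy's hole 7, at caddy y = +58 mm, z = 139 mm, mid-thickness of the plate, bored 10 mm right through along x; axes as the caddy's
- stud_mid (a point): middle of a fixed steel stud, 6 mm thick, 215 mm above the counter, on the end of the machine's side arm. x: level, from the stud's tip towards the arm; z up. The stud rises 6 degrees towards its tip. The 14 mm thick arm starts 35 mm beyond this point in x, its top 5 mm lower (16 mm end collar 4 mm higher), and runs off along -y to machine and mast, 200 mm away. A hole may rest within 25 mm of this point along the stud.
- stud_tip (a point): free, rounded end of the stud (38 mm from stud_mid, 4 mm higher); axes as stud_mid
- gear: bystander: steel index gear plate lying flat, 98 mm across, 6 mm thick; origin centre of underside
- lap: bystander: copper lap lying flat, 100 mm across, 12 mm thick; origin centre of underside
- dop: bystander: tapered brass dop standing upright, 22 mm across, 46 mm high; origin centre of underside
- dish: bystander: white porcelain spotting dish, 90 mm across, 20 mm high; origin centre of underside
- citrine: bystander: citrine crystal, amber, 42 mm across, 36 mm high; origin centre of underside
- driver: bystander: screwdriver lying down, 160 mm long along its x

How it is judged (in metres and radians):
On the way:
1. the caddy is lifted clear of the counter (height (world z) of caddy above 0.03 m), for 0.2 s.
At the end, for the whole second after the job is handed in: A hole of the caddy is on the stud (centre within 25 mm of stud_mid along x, 6 mm in y, 9 mm in z); caddy released, underside over 40 mm up, under 0.03 m/s and 0.25 rad/s, upright axis within 0.08 rad (4.5 degrees) of vertical. The best hole always achieves this (((x of hole0 in the frame of stud_mid between -0.025 and 0.025 m and y of hole0 in the frame of stud_mid between -0.006 and 0.006 m and z of hole0 in the frame of stud_mid between -0.009 and 0.009 m) or (x of hole1 in the frame of stud_mid between -0.025 and 0.025 m and y of hole1 in the frame of stud_mid between -0.006 and 0.006 m and z of hole1 in the frame of stud_mid between -0.009 and 0.009 m) or (x of hole2 in the frame of stud_mid between -0.025 and 0.025 m and y of hole2 in the frame of stud_mid between -0.006 and 0.006 m and z of hole2 in the frame of stud_mid between -0.009 and 0.009 m) or (x of hole3 in the frame of stud_mid between -0.025 and 0.025 m and y of hole3 in the frame of stud_mid between -0.006 and 0.006 m and z of hole3 in the frame of stud_mid between -0.009 and 0.009 m) or (x of hole4 in the frame of stud_mid between -0.025 and 0.025 m and y of hole4 in the frame of stud_mid between -0.006 and 0.006 m and z of hole4 in the frame of stud_mid between -0.009 and 0.009 m) or (x of hole5 in the frame of stud_mid between -0.025 and 0.025 m and y of hole5 in the frame of stud_mid between -0.006 and 0.006 m and z of hole5 in the frame of stud_mid between -0.009 and 0.009 m) or (x of hole6 in the frame of stud_mid between -0.025 and 0.025 m and y of hole6 in the frame of stud_mid between -0.006 and 0.006 m and z of hole6 in the frame of stud_mid between -0.009 and 0.009 m) or (x of hole7 in the frame of stud_mid between -0.025 and 0.025 m and y of hole7 in the frame of stud_mid between -0.006 and 0.006 m and z of hole7 in the frame of stud_mid between -0.009 and 0.009 m)) and angle between caddy's own z axis and vertical below 0.08 rad and height (world z) of caddy above 0.04 m and linear speed of caddy below 0.03 m/s and angular speed of caddy below 0.25 rad/s and contact force between the fingers and caddy below 0.1 N); the robot touches nothing.
It fails at once if the caddy is tipped over (more than 1.4 rad) (angle between caddy's own z axis and vertical above 1.4 rad).
It fails at once if one of the other things on the counter is moved more than 30 mm (distance of any of gear, lap, dop, dish, citrine, driver from where it was at the start of the episode above 0.03 m).
It also fails if it takes over 64 s, if anything falls off the work surface, if the arm or the gripper's body presses on something with over 40 N, if the wrist force passes 120 N, or if a joint passes its speed limit or range.

### The arm

A 7-joint arm with a two-finger parallel gripper is mounted at the origin on the work surface. World frame = base frame: x ahead of the robot, y to its left, z up, the work surface at z = 0. Lengths are in m, angles in degrees, forces in N, time in s.
With the tool pointing down it reaches from about 0.4 to 0.9 m from the base axis. Payload 5.5 kg.
Tool frame: the origin (TCP) lies midway between the tips of the shut fingers; the grasp point (between the pads) lies 19 mm behind it; z points along the fingers, x is the direction in which the jaws open and shut, and the axes are right-handed (so a half turn about z gives the same grasp; the last joint's range is limited). The gripper opens to 85 mm and grips with 20 to 120 N. Pads are 22 mm wide; open, the fingers measure 114 mm over their backs; the gripper's body (76 mm by 85 mm) begins 54 mm behind the grasp point. The pads swing forward as they close: fully open they stand 13 mm farther back than shut.
Start: joints at [-53.789, 28.699, -24.465, 88.831, 12.651, 65.22, -12.049], TCP at [0.234, 0.606, 0.231] pointing down, gripper open.
Joint ranges: [-164.97, 164.97], [-17.58, 116.51], [-87.97, 89.64], [11.32, 138.91], [-80.73, 260.73], [10.89, 115.49], [-147.41, 147.41]. Speed limits (degrees/s): [147.25, 147.25, 180, 180, 180, 180, 180].

### API

Orientations are given as [roll, pitch, yaw] about the fixed x, y, z axes, in that order (R = Rz(yaw) Ry(pitch) Rx(roll)).
In Python, from plant import manip gives the robot as it stands. The module is installed in compiled form; this text tells all that it offers.
- The arm moves only by the shell command python3 -m jog 'ROWS' [FORCE]. ROWS is JSON, a list of rows, each an object with "fingers": the opening, from -1 (shut) to 1 (fully open), so that 0 is half open; "travel": the shift along the tool's x, y, z in m, a list of three; "turn": the turn, a rotation vector about the tool's x, y, z in rad, a list of three. In form: [{"fingers": fingers, "travel": [x, y, z], "turn": [wx, wy, wz]}, ...]. A call has exactly 8 rows; each row is the pose to reach, as a shift and turn from the pose commanded when the call began, along the tool's axes at that moment; what a row does not reach only later rows make up. A row lasts 1/10 s, in which the tool goes at most 50 mm and 8.59 degrees, less where a joint would pass 70% of its speed; a pose out of reach is approached as far as the arm can. A call with a gripper value outside its range is refused whole. The fingers move at their own pace and stop on an object; FORCE is the grip in N (left out, the last holds). Time passes only in rows, so rows that repeat a pose let the fingers close, or fill a call up. It gives the time, the measured TCP pose, the force and the opening at its end, in the units of the state.
- manip.state(): the state, without advancing time (a new reading comes with each control period).
- manip.camera(name): name is "scene" or "top" or "wrist"; returns the picture (400x640x3 uint8, blue, green, red); there is no depth.
- manip.get_calibration(name): a dict with "vfov" (degrees; the focal length in pixels is half the picture's height over the tangent of half this angle, whatever the lens; pixels are square), "cx", "cy" (the principal point, pixels), "k1" (the pictures are not rectified: a ray, as slopes to the right and down, at radius r is drawn at 1 + k1 r^2 times it, then the intrinsics apply), "R" (3x3) and "t" (3): a world point X has camera coordinates R X + t; the wrist camera has in their place "hand_eye" (4x4, takes a point from camera to tool coordinates, whose origin is the TCP and whose axes are the tool frame's). Camera axes: x right, y down, z forward; pixel columns grow to the right and rows downward; lengths in m; the calibration is good to about 2 mm. A picture is of the moment at which its call begins: read the wrist's pose just before it. get_calibration takes no time and is no camera call.
- manip.job_done(): hands the job in, once; it reports no verdict.
Trained networks look in the newest picture that a camera, given by its name, has taken for a name from the list of things; names that differ only in an ending like _2 or _b are one class to them, and where a whole thing is asked for, a point or a joint stands for the part that bears it (a point fixed in the world has none). Each returns a list of dicts, best first, with "confidence" (0 to 1); they miss things now and then, are a little off and sometimes report something else, mostly with a low value. They report only what shows in the picture. A call takes as long as a camera call.
- manip.cut_out(name, camera): "pixels" (400x640 bool, what is visible of it) and "pixel" ([column, row] in pixels, amid what is visible of it).
The state is a dict: "t": time; "joint_pos": joint angles; "dq": joint speeds; "effort": joint torques, N m; "eef_pos": TCP position; "orientation": TCP orientation; "contact_force": force on the tool from outside, world axes, zero at the start; "moment": the same for the moment, N m; "gripper_width": opening from 0.0 (shut) to 1.0 (fully open).
Only numpy, scipy, OpenCV 4.12 (cv2) and the standard library are available. Lean on these libraries where they do the work, as an engineer would, in place of code of your own. Each camera call takes 0.05 s, during which the arm holds its last target. There are 200 camera calls.

## Working session

There is one attempt and no reset: what is moved stays moved. The work goes in short steps, Python scripts to look and compute and a shell command to move; the robot and the scene stay as the last step left them, time stands still between calls to the robot, and variables do not carry over. Pictures are saved under pics/ and viewed, about 8 in all and at most 12, crops included, and the job is handed in when it is done.

```bash
mkdir -p pics; cat > h.py <<'E'
import numpy as np, cv2, json
from scipy.spatial.transform import Rotation as Ro
from plant import manip as m
def K(n):
    c=m.get_calibration(n); return c, 200/np.tan(np.radians(c['vfov']/2))
def pose(s=None):
    s=s or m.state(); return Ro.from_euler('xyz',s['orientation'],degrees=True).as_matrix(),np.array(s['eef_pos'])
def ext(n,s=None):
    c,f=K(n)
    if n=='wrist':
        R,p=pose(s); H=np.array(c['hand_eye']); Rw=R@H[:3,:3]; t=R@H[:3,3]+p
        return c,f,Rw.T,-Rw.T@t
    return c,f,np.array(c['R']),np.array(c['t'])
def proj(n,X,s=None):
    c,f,R,t=ext(n,s); q=np.atleast_2d(X)@R.T+t; q=q[:,:2]/q[:,2:]; r2=(q**2).sum(1,keepdims=True)
    return q*(1+c['k1']*r2)*f+[c['cx'],c['cy']]
def ray(n,px,s=None):
    c,f,R,t=ext(n,s); d=(np.atleast_2d(px)-[c['cx'],c['cy']])/f; q=d.copy()
    for _ in range(20): q=d/(1+c['k1']*(q**2).sum(1,keepdims=True))
    return -R.T@t, np.c_[q,np.ones(len(q))]@R
def onz(n,px,z,s=None):
    o,d=ray(n,px,s); return o+d*((z-o[2])/d[:,2:])
E
python3 - <<'E'
from h import *
s=m.state(); print(s)
for n in('scene','top'):
    im=m.camera(n); cv2.imwrite(f'pics/{n}0.png',im)
    c,f,R,t=ext(n); print(n,f,c['k1'],-R.T@t,R[2])
    for k in ('caddy','beam_top','pot','hole0','hole7','stud_mid','stud_tip','gear','lap','dop','dish','citrine','driver'):
        try:
            r=m.cut_out(k,n)
            print(k,[(round(a['confidence'],2),np.round(a['pixel']).tolist(),int(a['pixels'].sum()),np.round(onz(n,a['pixel'],0.19 if k=='beam_top' else .215 if 'stud' in k else .15 if 'hole' in k else 0.01)[0],3).tolist()) for a in r[:2]])
        except Exception as e: print(k,e)
E
```

```text
{'t': 0.0, 'joint_pos': array([-53.78936696,  28.75345548, -24.45307549,  88.89207502,
        12.6519962 ,  65.21856144, -12.04820428]), 'dq': array([-0.08314903,  0.11516817,  0.08347951, -0.07685073, -0.00555612,
       -0.04082277, -0.06200517]), 'effort': array([ 6.39076352e-04, -5.69511223e+01, -5.81595495e+00, -2.80949432e+01,
        1.07469148e-02,  1.19124429e-02, -1.63916241e-05]), 'eef_pos': array([0.23411887, 0.6056335 , 0.23025841]), 'orientation': array([-1.79997181e+02,  1.10418636e-01,  6.88741964e+01]), 'contact_force': array([-0.30286987, -0.28195358, -0.3117368 ]), 'moment': array([-0.00071565, -0.04193456, -0.03973582]), 'gripper_width': 0.997699263479621}
scene 376.61258190021863 -0.0005106629606283452 [ 1.0334771  -0.3540681   0.72969422] [-0.49577442  0.61166517 -0.61650097]
caddy [(0.6, [277.0, 237.0], 3542, [0.469, 0.161, 0.01])]
beam_top [(0.55, [279.0, 230.0], 3533, [0.597, 0.051, 0.19]), (0.28, [317.0, 176.0], 210, [0.527, 0.26, 0.19])]
pot [(0.69, [309.0, 230.0], 483, [0.518, 0.241, 0.01]), (0.53, [280.0, 229.0], 3668, [0.45, 0.191, 0.01])]
hole0 [(0.73,
[... 1184 characters left out ...]
 0.132, 0.15])]
stud_mid [(0.71, [542.0, 196.0], 11302, [0.581, -0.337, 0.215])]
stud_tip [(0.91, [542.0, 198.0], 11027, [0.577, -0.339, 0.215]), (0.63, [218.0, 214.0], 859, [0.552, 0.408, 0.215])]
gear [(0.65, [422.0, 272.0], 957, [0.417, -0.096, 0.01]), (0.28, [338.0, 228.0], 1895, [0.542, 0.126, 0.01])]
lap [(0.76, [287.0, 150.0], 972, [0.764, 0.261, 0.01]), (0.41, [221.0, 214.0], 849, [0.586, 0.442, 0.01])]
dop []
dish [(0.92, [220.0, 215.0], 885, [0.583, 0.445, 0.01]), (0.35, [340.0, 224.0], 1853, [0.552, 0.119, 0.01])]
citrine [(0.46, [337.0, 224.0], 1972, [0.552, 0.128, 0.01])]
driver [(0.84, [217.0, 299.0], 248, [0.359, 0.449, 0.01]), (0.74, [379.0, 157.0], 57, [0.738, 0.006, 0.01])]
```

```bash
python3 - <<'E'
import cv2,numpy as np
a=cv2.imread('pics/scene0.png');b=cv2.imread('pics/top0.png')
cv2.imwrite('pics/s1.png',cv2.resize(a[150:400,0:420],None,fx=1.9,fy=1.9,interpolation=cv2.INTER_CUBIC))
cv2.imwrite('pics/t1.png',cv2.resize(b[80:350,180:580],None,fx=2,fy=2,interpolation=cv2.INTER_CUBIC))
E
```

```text
(no output)
```

View pics/s1.png

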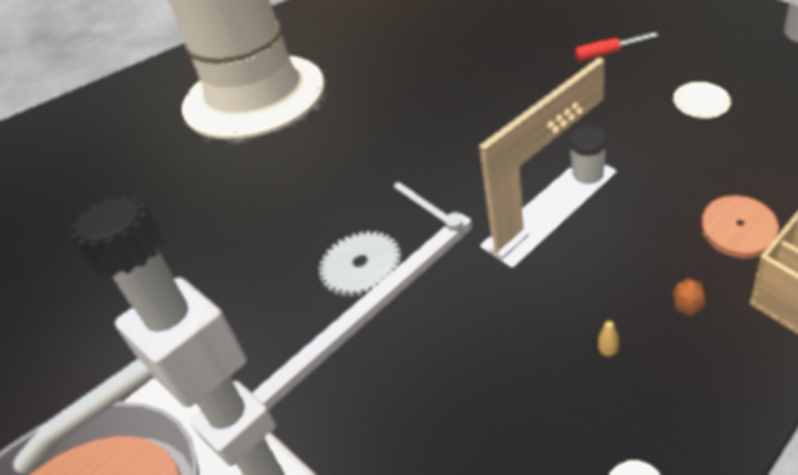

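View pics/t1.png

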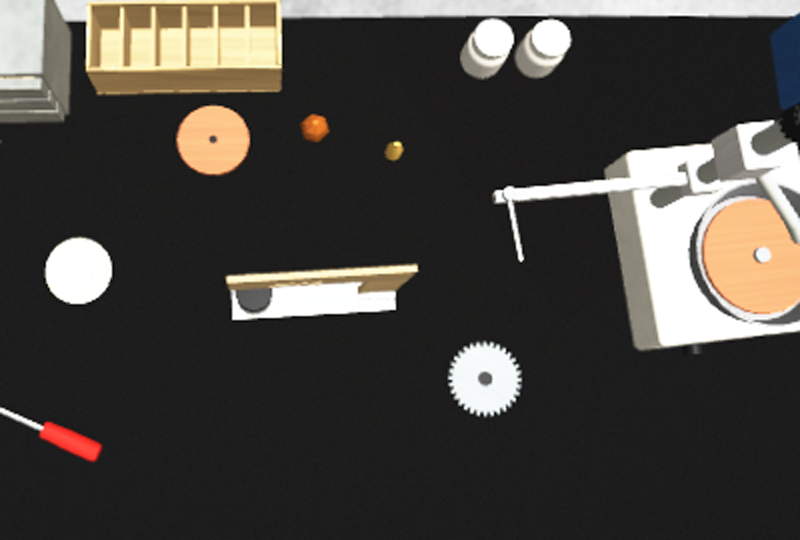

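The scene view shows the caddy standing with its pot end towards +y and its beam along world y. The beam's ends are at scene px (254,228) and (318,182). The stud points from its collar at top px (435,180) towards the robot, with its tip at about (440,210), so hanging it needs a +x push.

```bash
python3 - <<'E'
from h import *
def tri(a,b):
    (o1,d1),(o2,d2)=ray('scene',a),ray('top',b); d1=d1[0]/np.linalg.norm(d1);d2=d2[0]/np.linalg.norm(d2)
    s=np.linalg.lstsq(np.c_[d1,-d2],o2-o1,rcond=None)[0]; p,q=o1+s[0]*d1,o2+s[1]*d2; return np.round((p+q)/2,4),round(np.linalg.norm(p-q),4)
S=lambda x,y:[x/1.9,150+y/1.9]; T=lambda x,y:[180+x/2,80+y/2]
print('tip',tri(S(397,184),T(521,260)))
print('root',tri(S(455,220),T(510,196)))
print('beam-',tri(S(483,149),T(417,268)));print('beam+',tri(S(603,60),T(227,279)))
a,b=onz('top',[T(417,267),T(227,277)],.19); print(a,b,'len',np.linalg.norm(a-b),'mid',(a+b)/2,'yaw of y axis',np.degrees(np.arctan2(*(b-a)[[1,0]])))
print('stud',onz('top',[T(521,260)],.219),onz('top',[T(512,200)],.212))
R,p=pose(); print(R)
E
```

```text
tip (array([ 0.5529, -0.0923,  0.2208]), np.float64(0.0035))
root (array([ 0.6291, -0.0855,  0.2163]), np.float64(0.0057))
beam- (array([0.5511, 0.0206, 0.1884]), np.float64(0.0037))
beam+ (array([0.5428, 0.2409, 0.1882]), np.float64(0.0044))
[0.55085178 0.01940099 0.19      ] [0.54323176 0.23925393 0.19      ] len 0.21998495942965668 mid [0.54704177 0.12932746 0.19      ] yaw of y axis 91.98505489901942
stud [[ 0.55215417 -0.09432689  0.219     ]] [[ 0.62360838 -0.09103735  0.212     ]]
[[ 3.60484484e-01  9.32765210e-01 -3.20583555e-05]
 [ 9.32765210e-01 -3.60484483e-01  7.16397114e-06]
 [-4.87423668e-06 -3.24854191e-05 -9.99999999e-01]]
```

```bash
python3 -m jog '[{"fingers":1,"travel":[-0.03,0.05,-0.02],"turn":[0,0,0.1]},{"fingers":1,"travel":[-0.06,0.09,-0.03],"turn":[0,0,0.22]},{"fingers":1,"travel":[-0.09,0.13,-0.03],"turn":[0,0,0.34]},{"fingers":1,"travel":[-0.12,0.17,-0.03],"turn":[0,0,0.47]},{"fingers":1,"travel":[-0.15,0.21,-0.03],"turn":[0,0,0.6]},{"fingers":1,"travel":[-0.18,0.26,-0.03],"turn":[0,0,0.73]},{"fingers":1,"travel":[-0.20,0.30,-0.03],"turn":[0,0,0.86]},{"fingers":1,"travel":[-0.22,0.335,-0.03],"turn":[0,0,0.99]}]' 60
python3 - <<'E'
from h import *
R,p=pose();print(np.round(R,3));t=np.array([.546,.159,.25])
print(R.T@(t-p), np.degrees(np.arctan2(R[1,0],R[0,0])), m.state()['joint_pos'])
E
```

```text
t: 2.2
eef_pos: [0.4651, 0.283, 0.2619]
orientation: [-180.0, -0.1, 11.9]
contact_force: [0.8, 0.7, 0.2]
gripper_width: 1.0
[[ 0.979  0.205  0.001]
 [ 0.205 -0.979  0.001]
 [ 0.001 -0.    -1.   ]]
[0.05370739 0.13794472 0.01186954] 11.856483357264327 [-28.02598186  14.50956148  -7.25241625 102.75029568   2.03991436
  62.7940092  -24.12359631]
```

```bash
python3 -m jog '[{"fingers":1,"travel":[0.01,0.03,0.003],"turn":[0,0,0.05]},{"fingers":1,"travel":[0.02,0.06,0.006],"turn":[0,0,0.1]},{"fingers":1,"travel":[0.035,0.09,0.01],"turn":[0,0,0.15]},{"fingers":1,"travel":[0.045,0.12,0.012],"turn":[0,0,0.172]},{"fingers":1,"travel":[0.0537,0.138,0.012],"turn":[0,0,0.172]},{"fingers":1,"travel":[0.0537,0.138,0.012],"turn":[0,0,0.172]},{"fingers":1,"travel":[0.0537,0.138,0.012],"turn":[0,0,0.172]},{"fingers":1,"travel":[0.0537,0.138,0.012],"turn":[0,0,0.172]}]'
python3 - <<'E'
from h import *
s=m.state(); im=m.camera('wrist'); cv2.imwrite('pics/w0.png',im)
R,p=pose(s); print(p,s['orientation'],s['contact_force'],s['moment'])
print(np.array(m.get_calibration('wrist')['hand_eye']).round(3))
ya=np.array([-.0346,.9994,0]);o=np.array([.547,.1293,.19])
print(proj('wrist',[o-.11*ya,o+.11*ya],s))
json.dump({k:np.array(v).tolist() for k,v in s.items()},open('s0.json','w'))
E
```

```text
t: 3.0
eef_pos: [0.5447, 0.1626, 0.2493]
orientation: [-179.9, 0.0, 2.4]
contact_force: [0.2, -0.1, 0.6]
gripper_width: 0.999
[0.54474005 0.16261445 0.24931326] [-1.79949246e+02  2.33816078e-02  2.41784720e+00] [ 0.22264909 -0.05688346  0.57850802] [ 0.02476673 -0.01026996  0.01771399]
[[ 1.    -0.     0.    -0.002]
 [-0.     0.957  0.291 -0.073]
 [-0.    -0.291  0.957 -0.144]
 [ 0.     0.     0.     1.   ]]
[[321.438583   398.86639818]
 [325.09679719  87.24215807]]
```

View pics/w0.png

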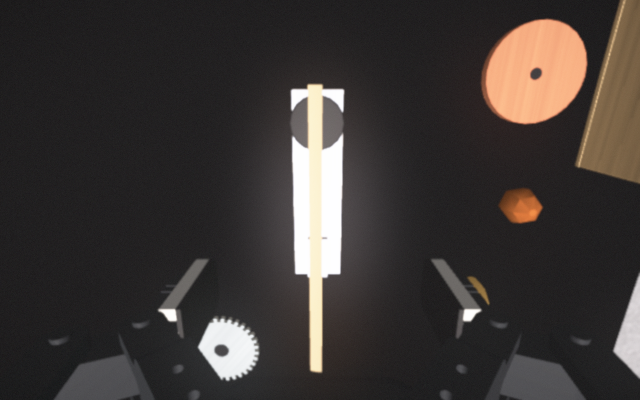

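```bash
python3 - <<'E'
from h import *
s=m.state(); print(s['eef_pos'],s['orientation'])
s=json.load(open('s0.json'))
for z in (.185,.19,.195):
    a,b=onz('wrist',[[316,372],[315,85]],z,s); print(z,a,b,np.linalg.norm(a-b))
c,f,_,_=ext('wrist',s);print(f,c['cx'],c['cy'],c['k1'])
im=cv2.imread('pics/w0.png')
for r in (100,180,260,340,365):
    g=im[r,290:345].astype(int); y=g[:,2]-g[:,0]; i=np.where(y>45)[0]; print(r,i.min()+290,i.max()+290)
E
```

```text
[0.54474257 0.16264316 0.24937911] [-1.79954974e+02  1.45911386e-02  2.43610589e+00]
0.185 [0.54596294 0.03867145 0.185     ] [0.53743599 0.24029722 0.185     ] 0.20180598876657685
0.19 [0.54582483 0.04338614 0.19      ] [0.53750215 0.24018181 0.19      ] 0.19697157330301407
0.195 [0.54568672 0.04810084 0.195     ] [0.53756831 0.2400664  0.195     ] 0.1921371578394513
345.6761263607814 319.3791829368751 199.02416512539196 0.021091207657110173
100 308 322Traceback (most recent call last):
  File "<stdin>", line 9, in <module>
    return umr_minimum(a, axis, None, out, keepdims, initial, where)
ValueError: zero-size array to reduction operation minimum which has no identity
```

The wrist view shows the beam running straight up the picture from (315,85) to about (316,371), where the hand cuts it off. It is centred between the jaws, within 4 mm. I'll take a force baseline, then descend and grip.

```bash
cat >> h.py <<'E'
def ft(n=8):
    a=[]
    for _ in range(n):
        m.camera('top'); s=m.state(); a.append(np.r_[s['contact_force'],s['moment'],s['eef_pos'],s['orientation']])
    a=np.array(a); print('F',a[:,:3].mean(0).round(3),'M',a[:,3:6].mean(0).round(4),'sdF',a[:,:3].std(0).round(3),'sdM',a[:,3:6].std(0).round(4),'p',a[-1,6:].round(4),s['t'],s['gripper_width']); return a
E
python3 -c "
from h import *
np.save('base.npy',ft(8))"
python3 -m jog '[{"fingers":1,"travel":[-0.0015,0,0.02],"turn":[0,0,0]},{"fingers":1,"travel":[-0.0015,0,0.045],"turn":[0,0,0]},{"fingers":1,"travel":[-0.0015,0,0.07],"turn":[0,0,0]},{"fingers":1,"travel":[-0.0015,0,0.085],"turn":[0,0,0]},{"fingers":0,"travel":[-0.0015,0,0.085],"turn":[0,0,0]},{"fingers":-0.5,"travel":[-0.0015,0,0.085],"turn":[0,0,0]},{"fingers":-0.6,"travel":[-0.0015,0,0.085],"turn":[0,0,0]},{"fingers":-0.6,"travel":[-0.0015,0,0.085],"turn":[0,0,0]}]' 60
python3 - <<'E'
from h import *
im=m.camera('wrist'); cv2.imwrite('pics/w1.png',im[:,100:540])
E
```

```text
F [ 0.108 -0.139  0.132] M [-0.0056 -0.004   0.0006] sdF [0.322 0.396 0.893] sdM [0.0337 0.0293 0.0238] p [ 5.45400e-01  1.61100e-01  2.49300e-01 -1.79998e+02  3.00000e-04
  2.31510e+00] 3.45 1.0009359556016968
t: 4.25
eef_pos: [0.5449, 0.1612, 0.1656]
orientation: [-180.0, -0.1, 2.3]
contact_force: [1.1, 0.9, -0.7]
gripper_width: 0.331
```

View pics/w1.png

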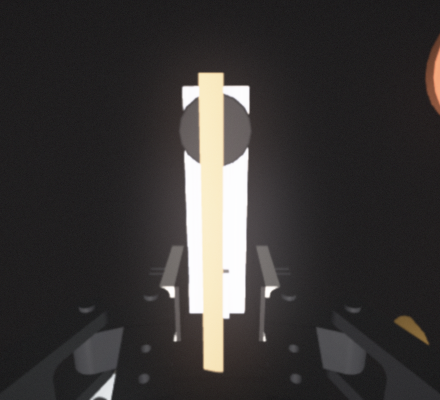

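The pads straddle the beam, and the beam sits about 2.5 mm to the left of their middle. I'll correct that, then close.

```bash
python3 -m jog '[{"fingers":-0.6,"travel":[-0.0022,0,0.002],"turn":[0,0,0]},{"fingers":-0.7,"travel":[-0.0022,0,0.002],"turn":[0,0,0]},{"fingers":-0.8,"travel":[-0.0022,0,0.002],"turn":[0,0,0]},{"fingers":-0.9,"travel":[-0.0022,0,0.002],"turn":[0,0,0]},{"fingers":-1,"travel":[-0.0022,0,0.002],"turn":[0,0,0]},{"fingers":-1,"travel":[-0.0022,0,0.002],"turn":[0,0,0]},{"fingers":-1,"travel":[-0.0022,0,0.002],"turn":[0,0,0]},{"fingers":-1,"travel":[-0.0022,0,0.002],"turn":[0,0,0]}]' 80
python3 -m jog '[{"fingers":-1,"travel":[0,0,-0.003],"turn":[0,0,0]},{"fingers":-1,"travel":[0,0,-0.01],"turn":[0,0,0]},{"fingers":-1,"travel":[0,0,-0.02],"turn":[0,0,0]},{"fingers":-1,"travel":[0,0,-0.03],"turn":[0,0,0]},{"fingers":-1,"travel":[0,0,-0.045],"turn":[0,0,0]},{"fingers":-1,"travel":[0,0,-0.06],"turn":[0,0,0]},{"fingers":-1,"travel":[0,0,-0.07],"turn":[0,0,0]},{"fingers":-1,"travel":[0,0,-0.07],"turn":[0,0,0]}]'
python3 -c "
from h import *
np.save('lift.npy',ft(16)); cv2.imwrite('pics/w2.png',m.camera('wrist'));cv2.imwrite('pics/s2.png',m.camera('scene'))"
```

```text
t: 5.1
eef_pos: [0.5421, 0.1608, 0.1625]
orientation: [-180.0, -0.0, 2.3]
contact_force: [1.4, -0.6, 2.7]
gripper_width: 0.079
t: 5.9
eef_pos: [0.5431, 0.1613, 0.2345]
orientation: [-179.9, -0.2, 2.3]
contact_force: [-0.3, 0.3, -5.8]
gripper_width: 0.079
F [-0.094  0.11  -5.901] M [-0.0864  0.0102  0.0055] sdF [0.36  0.619 0.422] sdM [0.0191 0.03   0.0377] p [ 5.418000e-01  1.608000e-01  2.323000e-01 -1.799979e+02  1.600000e-03
  2.293400e+00] 6.7 0.07576297588348763
```

```bash
python3 - <<'E'
from h import *
im=cv2.imread('pics/w2.png'); s=m.state(); print(s['eef_pos'],s['orientation'],m.state()['joint_pos'].round(1))
print('machine edge',onz('top',[[484,160],[500,254]],.1),onz('top',[[493,162],[500,254]],.0))
c=im[20:330,220:420].astype(int); y=(c[:,:,2]-c[:,:,0]>25)&(c[:,:,2]>150); n,l,st,ce=cv2.connectedComponentsWithStats(y.astype(np.uint8)); i=1+st[1:,4].argmax(); print(st[i])
for r in range(0,310,30):
    q=np.where(l[r]==i)[0]; print(r+20, (q.min()+220,q.max()+220) if len(q) else None)
top=st[i,1]+20; col=np.where(l[st[i,1]+3]==i)[0].mean()+220
z=s['eef_pos'][2]+.0275; print('far end',col,top,onz('wrist',[col,top],z,s), 'tool',pose(s)[0].T@(onz('wrist',[col,top],z,s)[0]-pose(s)[1]))
E
python3 -m jog '[{"fingers":-1,"travel":[-0.005,0,-0.005],"turn":[0,0,0]},{"fingers":-1,"travel":[-0.015,0.01,-0.015],"turn":[0,0,0]},{"fingers":-1,"travel":[-0.03,0.025,-0.03],"turn":[0,0,0]},{"fingers":-1,"travel":[-0.045,0.045,-0.043],"turn":[0,0,0]},{"fingers":-1,"travel":[-0.058,0.07,-0.052],"turn":[0,0,0]},{"fingers":-1,"travel":[-0.068,0.095,-0.056],"turn":[0,0,0]},{"fingers":-1,"travel":[-0.076,0.12,-0.058],"turn":[0,0,0]},{"fingers":-1,"travel":[-0.082,0.145,-0.058],"turn":[0,0,0]}]'
python3 -m jog '[{"fingers":-1,"travel":[0,0.025,0],"turn":[0,0,0]},{"fingers":-1,"travel":[0,0.05,0],"turn":[0,0,0]},{"fingers":-1,"travel":[0,0.07,0],"turn":[0,0,0]},{"fingers":-1,"travel":[0,0.09,0],"turn":[0,0,0]},{"fingers":-1,"travel":[0,0.105,0],"turn":[0,0,0]},{"fingers":-1,"travel":[0,0.113,0],"turn":[0,0,0]},{"fingers":-1,"travel":[0,0.117,0],"turn":[0,0,0]},{"fingers":-1,"travel":[0,0.117,0],"turn":[0,0,0]}]'
python3 - <<'E'
from h import *
s=m.state(); json.dump({k:np.array(v).tolist() for k,v in s.items()},open('s3.json','w'))
w=m.camera('wrist'); cv2.imwrite('pics/w3.png',w); sc=m.camera('scene');cv2.imwrite('pics/s3.png',sc); np.save('lift2.npy',ft(16)); cv2.imwrite('pics/t3.png',m.camera('top'))
v=np.zeros((560,800,3),np.uint8); v[:400,:640]=w; cv2.imwrite('pics/v3.png',w)
E
```

```text
[0.54184042 0.16079554 0.23232267] [-1.79997925e+02 -1.98405498e-03  2.29171639e+00] [-18.2  18.1  -1.3 101.9   0.5  60.  -17.4]
machine edge [[ 0.70127665 -0.25594695  0.1       ]
 [ 0.45620168 -0.27510578  0.1       ]] [[ 0.72294456 -0.32364305  0.        ]
 [ 0.46172779 -0.31874838  0.        ]]
[  86   51   27  259 5870]
20 None
50 None
80 (np.int64(306), np.int64(332))
110 (np.int64(306), np.int64(332))
140 (np.int64(307), np.int64(332))
170 (np.int64(309), np.int64(330))
200 (np.int64(309), np.int64(329))
230 (np.int64(309), np.int64(329))
260 (np.int64(308), np.int64(330))
290 (np.int64(310), np.int64(328))
320 (np.int64(311), np.int64(328))
far end 319.0 71 [[0.53702284 0.24062951 0.25982267]] tool [-0.00162043 -0.07996375 -0.02749716]
t: 7.6
eef_pos: [0.465, 0.0118, 0.2913]
orientation: [-180.0, -0.1, 2.3]
contact_force: [1.0, -0.5, -6.1]
gripper_width: 0.079
t: 8.4
eef_pos: [0.4703, -0.1042, 0.2904]
orientation: [-180.0, -0.0, 2.3]
contact_force: [-0.6, 0.7, -5.8]
gripper_width: 0.082
F [ 0.088  0.164 -5.911] M [-0.0875  0.0036 -0.0033] sdF [0.336 0.761 0.567] sdM [0.0273 0.0235 0.0292] p [ 4.704000e-01 -1.043000e-01  2.903000e-01 -1.799965e+02  6.100000e-03
  2.292300e+00] 9.3 0.07814149115550739
```

View pics/v3.png

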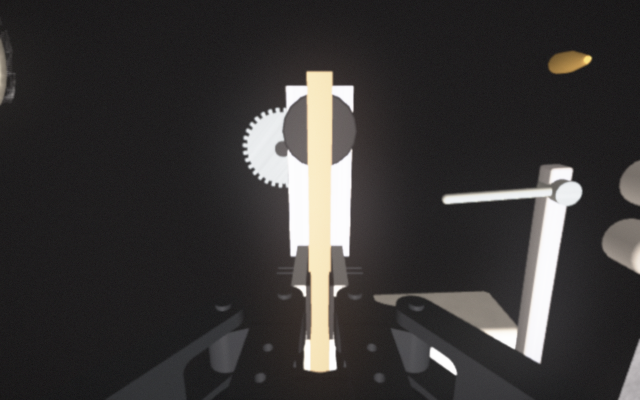

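In the wrist view the stud tip is at (443,199), the stud meets its collar near (553,193), and the caddy is held straight between the pads. Fusing all views next.

```bash
python3 - <<'E'
from h import *
s=json.load(open('s3.json'))
print('tip',onz('wrist',[[444,199.5]],.219,s),'root',onz('wrist',[[552,193]],.2115,s))
R,p=pose(s)
ho=lambda y,z:p+R@np.array([0,-(y-.030),.1625-z])  # caddy y,z -> world
pts=[ho(a,b) for a,b in((-.11,.19),(.11,.19),(.042,.139),(-.11,.0),(.11,.125))]
print('pred scene',proj('scene',pts).round(1).tolist());print('pred top',proj('top',pts[:2]).round(1).tolist())
tp=np.array([[.553,-.093,.219],[.628,-.089,.211]]);print('stud scene',proj('scene',tp).round(1).tolist(),'top',proj('top',tp).round(1).tolist())
a=cv2.imread('pics/s3.png')[190:390,90:350];b=cv2.imread('pics/t3.png')[130:270,360:500]
a=cv2.resize(a,(780,600),interpolation=cv2.INTER_CUBIC);cv2.imwrite('pics/a3.png',a)
E
```

```text
tip [[ 0.54962645 -0.09383796  0.219     ]] root [[ 0.62316426 -0.08868477  0.2115    ]]
pred scene [[89.1, 233.1], [200.4, 172.4], [176.9, 210.0], [125.8, 306.7], [206.2, 198.7]]
pred top [[529.0, 237.6], [423.3, 244.4]]
stud scene [[207.9, 247.8], [236.3, 268.7]] top [[439.9, 209.6], [434.9, 178.3]]
```

View pics/a3.png

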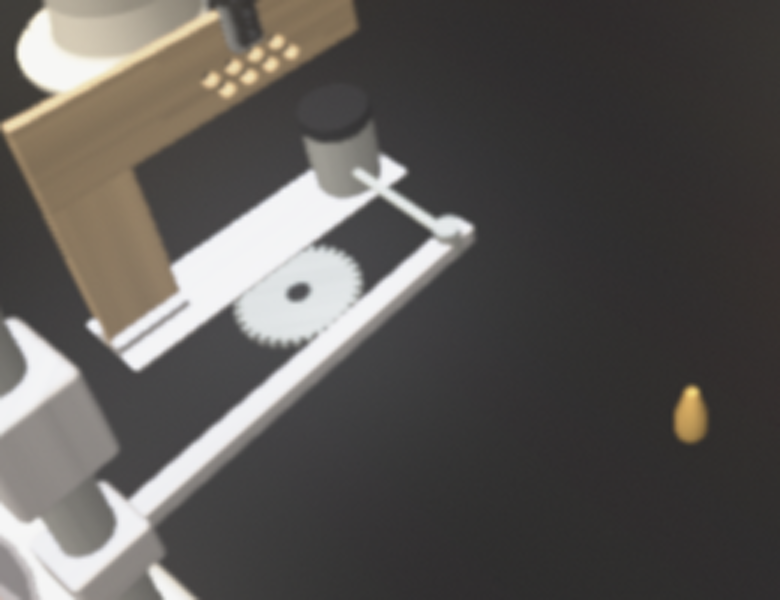

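All eight holes show in the scene view, with hole 5 at crop (271,64) and the stud tip at (356,172). Both sit about 2 px right of their wrist-based predictions, so the relative fit is consistent. The moment puts the balance at caddy y ≈ 44–45 mm, so I choose hole 5 (42 mm). Next I stage it about 20 mm short of the tip.

```bash
python3 -m jog '[{"fingers":-1,"travel":[0.004,0.001,0.006],"turn":[0,0,-0.005]},{"fingers":-1,"travel":[0.012,0.002,0.016],"turn":[0,0,-0.01]},{"fingers":-1,"travel":[0.022,0.003,0.027],"turn":[0,0,-0.015]},{"fingers":-1,"travel":[0.034,0.004,0.036],"turn":[0,0,-0.02]},{"fingers":-1,"travel":[0.045,0.005,0.042],"turn":[0,0,-0.025]},{"fingers":-1,"travel":[0.054,0.005,0.045],"turn":[0,0,-0.03]},{"fingers":-1,"travel":[0.0603,0.0053,0.0458],"turn":[0,0,-0.03]},{"fingers":-1,"travel":[0.0603,0.0053,0.0458],"turn":[0,0,-0.03]}]'
python3 - <<'E'
from h import *
m.camera('top');m.camera('top')
s=m.state(); json.dump({k:np.array(v).tolist() for k,v in s.items()},open('s4.json','w'))
w=m.camera('wrist'); sc=m.camera('scene'); cv2.imwrite('pics/w4.png',w);cv2.imwrite('pics/s4.png',sc)
print(s['eef_pos'],s['orientation'])
R,p=pose(s); h=p+R@np.array([0,-.012,.0235]); print('hole5',h)
tp=np.array([.5496,-.0938,.219]); print('wrist pred tip',proj('wrist',tp,s),'hole',proj('wrist',h,s),'scene hole',proj('scene',[h,tp]))
a=cv2.resize(w[140:340,280:480],(400,400),interpolation=cv2.INTER_CUBIC); b=cv2.resize(sc[190:290,140:240],(400,400),interpolation=cv2.INTER_CUBIC)
cv2.imwrite('pics/v4.png',np.hstack([a,b]))
E
```

```text
t: 10.15
eef_pos: [0.532, -0.107, 0.2444]
orientation: [180.0, -0.0, 4.0]
contact_force: [0.5, 0.5, -6.4]
gripper_width: 0.076
[ 0.53082954 -0.10721143  0.24465032] [1.79999082e+02 9.10526966e-03 4.00924700e+00]
hole5 [ 0.52998683 -0.09524144  0.22115012]
wrist pred tip [[359.98537977 216.26155496]] hole [[322.32402543 217.78878142]] scene hole [[199.23128734 242.10828721]
 [206.42670564 247.19339373]]
```

View pics/v4.png

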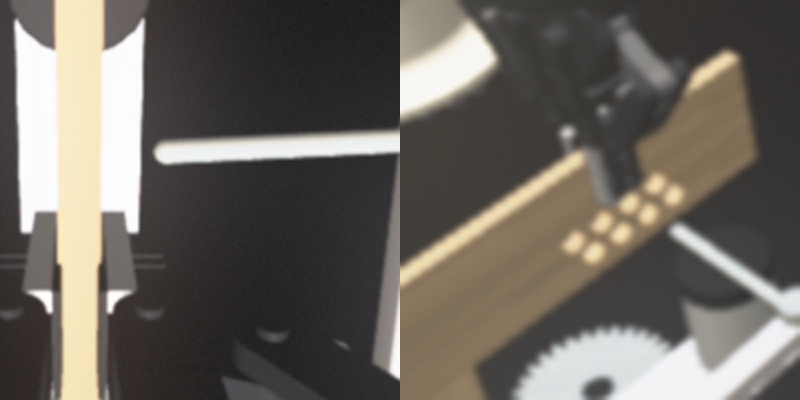

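The stud tip is at wrist px (358.5,216.5) against a predicted (360,216). In the scene view the stud's line, extended, passes near hole 5 at (202,243.5). I'll fit that numerically before inserting.

```bash
python3 - <<'E'
from h import *
s=json.load(open('s4.json')); sc=cv2.imread('pics/s4.png').astype(float); w=cv2.imread('pics/w4.png').astype(float)
R,p=pose(s)
# wrist stud centreline
g=w.mean(2); P=[]
for c in range(364,480,6):
    col=g[195:235,c]; wt=np.clip(col-110,0,None); 
    if wt.sum()>0: P.append((c,195+(wt*np.arange(40)).sum()/wt.sum()))
print('wrist line',np.round(P[::4],1).tolist())
for yaw in (2,4,6):
    d=np.array([np.cos(np.radians(yaw)),np.sin(np.radians(yaw)),-.105]); q=proj('wrist',[np.array([.5496,-.0938,.219])+d*k for k in(0.005,.02,.035,.05)],s); print(yaw,np.round(q,1).tolist())
# scene stud centreline: columns
g=sc.mean(2); Q=[]
for c in range(211,232,2):
    col=g[238:275,c]; print(c,(238+np.argmax(col)),int(col.max()),end=' ')
    i=np.argmax(col); j=np.arange(max(i-3,0),min(i+4,37)); wt=np.clip(col[j]-col[j].min(),0,None); Q.append((c,238+(wt*j).sum()/wt.sum()))
print(); Q=np.array(Q); print(Q.round(1).tolist()); f=np.polyfit(Q[:,0],Q[:,1],1); print('line at hole5 col 202.2:',np.polyval(f,202.2),f)
for dx,(y,z) in [(.004,(.042,.139)),(.004,(.002,.152)),(.004,(.058,.139)),(0,(.11,.19)),(0,(-.11,.19))]:
    print(y,z,proj('scene',p+R@np.array([dx,-(y-.030),.1625-z])).round(1))
hol=(sc[:,:,2]>200)&(sc[:,:,0]>120); n,l,st,ce=cv2.connectedComponentsWithStats(hol[228:258,178:212].astype(np.uint8)); print([(c+[178,228]).round(1).tolist()+[int(a[4])] for c,a in zip(ce[1:],st[1:])])
E
```

```text
wrist line [[364.0, 216.3], [388.0, 215.0], [412.0, 213.8], [436.0, 212.7], [460.0, 211.6]]
2 [[369.4, 216.2], [397.4, 216.2], [424.9, 216.1], [452.1, 216.1]]
4 [[369.4, 215.9], [397.5, 214.9], [425.2, 214.0], [452.5, 213.0]]
6 [[369.4, 215.6], [397.6, 213.7], [425.4, 211.8], [452.8, 209.9]]
211 249 223 213 250 227 215 251 226 217 253 226 219 254 225 221 255 223 223 257 226 225 258 226 227 260 223 229 274 230 231 274 242 
[[211.0, 248.6], [213.0, 249.9], [215.0, 251.3], [217.0, 252.6], [219.0, 254.2], [221.0, 255.5], [223.0, 256.8], [225.0, 258.2], [227.0, 259.5], [229.0, 273.4], [231.0, 273.1]]
line at hole5 col 202.2: 235.76320460178883 [1.15949837 1.31263395]
0.042 0.139 [[200.6 243. ]]
0.002 0.152 [[182.1 250.3]]
0.058 0.139 [[207.1 238.3]]
0.11 0.19 [[221.8 203.5]]
-0.11 0.19 [[117.3 273.6]]
[[181.2, 231.2, 28], [203.5, 235.5, 14], [207.8, 238.5, 13], [196.8, 240.5, 11], [201.6, 243.2, 14], [190.2, 245.4, 13], [195.0, 248.0, 17], [210.0, 248.0, 7], [183.2, 250.2, 14], [188.0, 253.0, 17]]
```

```bash
python3 -m jog '[{"fingers":-1,"travel":[0.004,0,-0.001],"turn":[0,0,-0.006]},{"fingers":-1,"travel":[0.008,0,-0.0005],"turn":[0,0,-0.006]},{"fingers":-1,"travel":[0.012,0,0],"turn":[0,0,-0.006]},{"fingers":-1,"travel":[0.016,0,0.0005],"turn":[0,0,-0.006]},{"fingers":-1,"travel":[0.021,0,0.001],"turn":[0,0,-0.006]},{"fingers":-1,"travel":[0.026,0,0.0017],"turn":[0,0,-0.006]},{"fingers":-1,"travel":[0.03,0,0.002],"turn":[0,0,-0.006]},{"fingers":-1,"travel":[0.03,0,0.002],"turn":[0,0,-0.006]}]'
python3 - <<'E'
from h import *
ft(4)
w=m.camera('wrist'); sc=m.camera('scene'); cv2.imwrite('pics/w5.png',w);cv2.imwrite('pics/s5.png',sc)
a=cv2.resize(w[140:340,280:480],(400,400),interpolation=cv2.INTER_CUBIC); b=cv2.resize(sc[190:290,160:260],(400,400),interpolation=cv2.INTER_CUBIC)
cv2.imwrite('pics/v5.png',np.hstack([a,b]))
E
```

```text
t: 11.15
eef_pos: [0.5615, -0.1048, 0.2423]
orientation: [-180.0, -0.0, 4.4]
contact_force: [0.2, -0.1, -5.2]
gripper_width: 0.076
F [-0.044  0.185 -5.89 ] M [-0.0972  0.0022 -0.0115] sdF [0.336 0.156 0.476] sdM [0.0423 0.0407 0.0195] p [ 5.605000e-01 -1.051000e-01  2.424000e-01 -1.799985e+02  2.440000e-02
  4.349900e+00] 11.35 0.07651235359874232
```

View pics/v5.png

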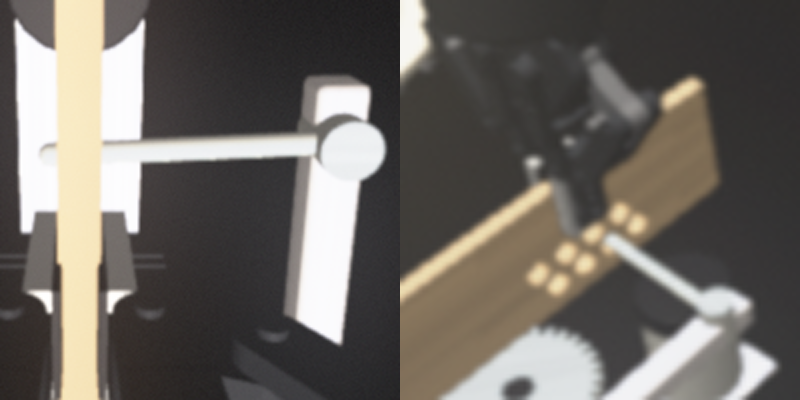

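The stud is through hole 5: its tip shows on the robot side of the plate, the lower-row neighbours are both visible, and no contact force appears. I'll push on to stud_mid and then lower.

```bash
python3 -m jog '[{"fingers":-1,"travel":[0.004,0,0.0004],"turn":[0,0,0]},{"fingers":-1,"travel":[0.008,0,0.0008],"turn":[0,0,0]},{"fingers":-1,"travel":[0.013,0,0.0013],"turn":[0,0,0]},{"fingers":-1,"travel":[0.018,0,0.0019],"turn":[0,0,0]},{"fingers":-1,"travel":[0.023,0,0.0024],"turn":[0,0,0]},{"fingers":-1,"travel":[0.026,0,0.0028],"turn":[0,0,0]},{"fingers":-1,"travel":[0.028,0,0.003],"turn":[0,0,0]},{"fingers":-1,"travel":[0.028,0,0.003],"turn":[0,0,0]}]'
python3 -c "
from h import *
ft(6)"
python3 -m jog '[{"fingers":-1,"travel":[0,0,0.0005],"turn":[0,0,0]},{"fingers":-1,"travel":[0,0,0.001],"turn":[0,0,0]},{"fingers":-1,"travel":[0,0,0.0015],"turn":[0,0,0]},{"fingers":-1,"travel":[0,0,0.002],"turn":[0,0,0]},{"fingers":-1,"travel":[0,0,0.002],"turn":[0,0,0]},{"fingers":-1,"travel":[0,0,0.002],"turn":[0,0,0]},{"fingers":-1,"travel":[0,0,0.002],"turn":[0,0,0]},{"fingers":-1,"travel":[0,0,0.002],"turn":[0,0,0]}]'
python3 -c "
from h import *
ft(6)"
```

```text
t: 12.25
eef_pos: [0.5889, -0.1029, 0.2393]
orientation: [-180.0, 0.0, 4.4]
contact_force: [-0.1, 0.1, -5.3]
gripper_width: 0.081
F [ 0.028  0.294 -5.631] M [-0.0861  0.0312 -0.0033] sdF [0.349 0.243 0.68 ] sdM [0.0378 0.0347 0.0357] p [ 5.885000e-01 -1.030000e-01  2.395000e-01 -1.799959e+02  7.400000e-03
  4.351600e+00] 12.55 0.07589876526274345
t: 13.35
eef_pos: [0.5887, -0.1029, 0.2375]
orientation: [-180.0, 0.0, 4.4]
contact_force: [-0.3, 0.1, -6.4]
gripper_width: 0.073
F [-0.376  0.197 -6.27 ] M [-0.0526  0.0287  0.0108] sdF [0.572 0.316 0.659] sdM [0.0244 0.0208 0.035 ] p [ 5.887000e-01 -1.029000e-01  2.375000e-01 -1.799978e+02  7.000000e-04
  4.354800e+00] 13.65 0.08138271463663949
```

Not yet resting on the stud (weight still about 6 N). I'll lower further in small steps.

```bash
python3 -m jog '[{"fingers":-1,"travel":[0,0,0.0003],"turn":[0,0,0]},{"fingers":-1,"travel":[0,0,0.0006],"turn":[0,0,0]},{"fingers":-1,"travel":[0,0,0.0009],"turn":[0,0,0]},{"fingers":-1,"travel":[0,0,0.0012],"turn":[0,0,0]},{"fingers":-1,"travel":[0,0,0.0012],"turn":[0,0,0]},{"fingers":-1,"travel":[0,0,0.0012],"turn":[0,0,0]},{"fingers":-1,"travel":[0,0,0.0012],"turn":[0,0,0]},{"fingers":-1,"travel":[0,0,0.0012],"turn":[0,0,0]}]'
python3 -c "
from h import *
ft(6)"
```

```text
t: 14.45
eef_pos: [0.589, -0.1028, 0.2367]
orientation: [-180.0, -0.0, 4.4]
contact_force: [-1.2, 0.5, 1.4]
gripper_width: 0.077
F [-1.367  1.475  1.894] M [0.3504 0.2755 0.0084] sdF [0.649 0.333 0.674] sdM [0.0315 0.0194 0.0311] p [ 5.889000e-01 -1.028000e-01  2.366000e-01 -1.799949e+02 -3.660000e-02
  4.361100e+00] 14.75 0.07531049606052768
```

```bash
python3 -m jog '[{"fingers":-1,"travel":[0,-0.0005,-0.0002],"turn":[0,0,0]},{"fingers":-1,"travel":[0,-0.0007,-0.0002],"turn":[0,0,0]},{"fingers":-1,"travel":[0,-0.0007,-0.0002],"turn":[0,0,0]},{"fingers":-1,"travel":[0,-0.0007,-0.0002],"turn":[0,0,0]},{"fingers":-1,"travel":[0,-0.0007,-0.0002],"turn":[0,0,0]},{"fingers":-1,"travel":[0,-0.0007,-0.0002],"turn":[0,0,0]},{"fingers":-1,"travel":[0,-0.0007,-0.0002],"turn":[0,0,0]},{"fingers":-1,"travel":[0,-0.0007,-0.0002],"turn":[0,0,0]}]'
python3 -c "
from h import *
ft(6)"
```

```text
t: 15.55
eef_pos: [0.5888, -0.1024, 0.2366]
orientation: [180.0, -0.0, 4.4]
contact_force: [1.4, -0.7, 0.1]
gripper_width: 0.076
F [ 1.705 -0.637  0.881] M [-0.1564 -0.3753 -0.0207] sdF [0.56  0.506 0.479] sdM [0.0452 0.0555 0.0456] p [ 5.888000e-01 -1.023000e-01  2.365000e-01  1.799933e+02 -1.880000e-02
  4.357400e+00] 15.85 0.07594574456149814
```

Nearly all the weight is on the stud now, and the side force is small. I'll ease the grip and open.

```bash
python3 -m jog '[{"fingers":-1,"travel":[0,-0.0001,0],"turn":[0,0,0]},{"fingers":-1,"travel":[0,-0.0001,0],"turn":[0,0,0]},{"fingers":-0.84,"travel":[0,-0.0001,0],"turn":[0,0,0]},{"fingers":-0.8,"travel":[0,-0.0001,0],"turn":[0,0,0]},{"fingers":-0.7,"travel":[0,-0.0001,0],"turn":[0,0,0]},{"fingers":-0.6,"travel":[0,-0.0001,0],"turn":[0,0,0]},{"fingers":-0.5,"travel":[0,-0.0001,0],"turn":[0,0,0]},{"fingers":-0.4,"travel":[0,-0.0001,0],"turn":[0,0,0]}]' 20
python3 - <<'E'
from h import *
w=m.camera('wrist'); sc=m.camera('scene'); cv2.imwrite('pics/w6.png',w);cv2.imwrite('pics/s6.png',sc); ft(4)
a=cv2.resize(w[140:340,240:440],(400,400),interpolation=cv2.INTER_CUBIC); b=cv2.resize(sc[180:380,80:280],(400,400),interpolation=cv2.INTER_CUBIC)
cv2.imwrite('pics/v6.png',np.hstack([a,b]))
E
```

```text
t: 16.65
eef_pos: [0.5884, -0.1021, 0.2364]
orientation: [-180.0, 0.0, 4.4]
contact_force: [0.1, 0.1, 0.8]
gripper_width: 0.3
F [ 0.171 -0.132  0.47 ] M [ 0.0319 -0.0129  0.0126] sdF [0.243 0.387 0.297] sdM [0.0093 0.0248 0.0194] p [ 5.886000e-01 -1.021000e-01  2.365000e-01 -1.799965e+02  3.600000e-03
  4.357800e+00] 16.95 0.3013022347380228
```

View pics/v6.png

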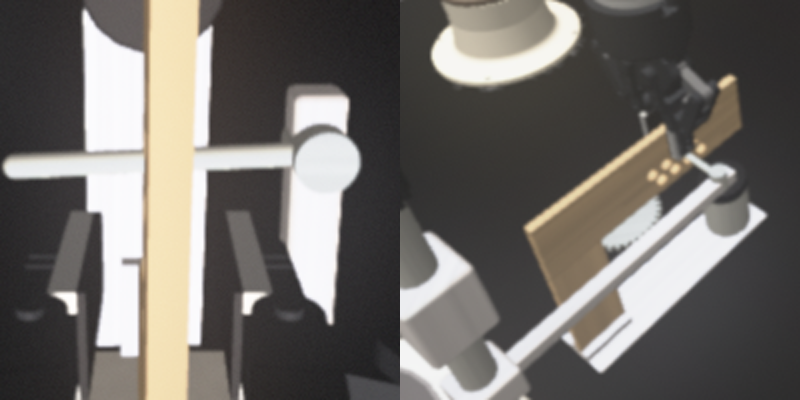

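The fingers are clear on both sides, and the caddy hangs on the stud with a slight lean. I'll retreat straight up.

```bash
python3 -m jog '[{"fingers":-0.2,"travel":[0,0,0],"turn":[0,0,0]},{"fingers":0,"travel":[0,0,0],"turn":[0,0,0]},{"fingers":0,"travel":[0,0,-0.01],"turn":[0,0,0]},{"fingers":0,"travel":[0,0,-0.03],"turn":[0,0,0]},{"fingers":0,"travel":[0,0,-0.055],"turn":[0,0,0]},{"fingers":0,"travel":[0,0,-0.08],"turn":[0,0,0]},{"fingers":0,"travel":[0,0,-0.1],"turn":[0,0,0]},{"fingers":0,"travel":[0,0,-0.11],"turn":[0,0,0]}]'
for i in 1 2 3 4; do python3 -m jog '[{"fingers":0,"travel":[0,0,0],"turn":[0,0,0]},{"fingers":0,"travel":[0,0,0],"turn":[0,0,0]},{"fingers":0,"travel":[0,0,0],"turn":[0,0,0]},{"fingers":0,"travel":[0,0,0],"turn":[0,0,0]},{"fingers":0,"travel":[0,0,0],"turn":[0,0,0]},{"fingers":0,"travel":[0,0,0],"turn":[0,0,0]},{"fingers":0,"travel":[0,0,0],"turn":[0,0,0]},{"fingers":0,"travel":[0,0,0],"turn":[0,0,0]}]' | head -1; done
python3 - <<'E'
from h import *
F=[]
for i in range(8):
    F.append(m.camera('scene').astype(int))
print([int((np.abs(F[i]-F[0])[180:380,80:280].max(2)>40).sum()) for i in range(8)])
w=m.camera('wrist'); sc=F[-1].astype(np.uint8); cv2.imwrite('pics/w7.png',w);cv2.imwrite('pics/s7.png',sc)
a=cv2.resize(w,(400,250)); a=np.vstack([a,np.zeros((250,400,3),np.uint8)]); b=cv2.resize(sc[180:380,110:270],(400,500),interpolation=cv2.INTER_CUBIC)
cv2.imwrite('pics/v7.png',np.hstack([a,b]))
E
```

```text
t: 17.75
eef_pos: [0.5896, -0.1024, 0.3495]
orientation: [180.0, -0.2, 4.3]
contact_force: [0.3, -0.1, 0.1]
gripper_width: 0.501
t: 18.55
t: 19.35
t: 20.15
t: 20.95
[0, 0, 0, 0, 0, 0, 0, 0]
```

View pics/v7.png

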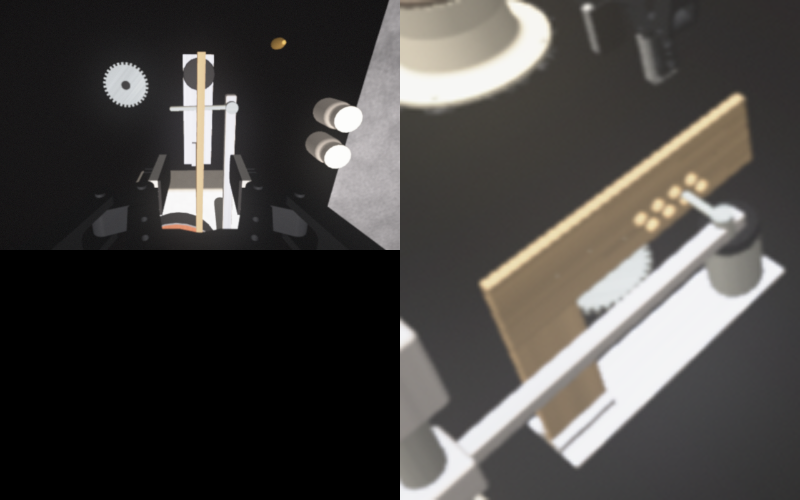

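```bash
python3 - <<'E'
from h import *
from scipy.optimize import least_squares
O=np.array([[.028,.11,.004],[.028,-.11,.004],[-.028,-.11,.004],[.004,.11,.19],[.004,.11,.125],[.004,-.11,.19],[.004,.042,.139]])
V=np.array([[783,268],[577,466],[530,425],[744,98],[751,160],[487,290],[685,198]],float)
px=np.c_[110+(V[:,0]-400)/2.5,180+V[:,1]/2.5]
f=lambda q:(proj('scene',Ro.from_rotvec(q[:3]).apply(O)+q[3:])-px).ravel()
r=least_squares(f,[0,0,.076,.588,-.13,.075]); R=Ro.from_rotvec(r.x[:3]).as_matrix()
print(r.x.round(3),r.fun.reshape(-1,2).round(1).tolist(),'z axis',R[:,2].round(3),'tilt',np.arccos(R[2,2]))
print('about x, y:',(R[:,1][2]).round(3),(R[:,0][2]).round(3),'hole5',(R@[0,.042,.139]+r.x[3:]).round(4))
E
```

```text
[ 0.006  0.017  0.066  0.589 -0.129  0.071] [[0.4, 0.5], [0.2, 0.3], [-0.5, -0.5], [-0.5, 0.1], [-0.1, -0.4], [0.3, 0.1], [0.1, -0.0]] z axis [ 0.017 -0.005  1.   ] tilt 0.01746284584924874
about x, y: 0.006 -0.016 hole5 [ 0.5881 -0.088   0.2105]
```

```bash
python3 -c "
from plant import manip as m
print(m.state()['t'],m.state()['contact_force']); print(m.job_done())"
```

```text
21.4 [ 0.33583848 -0.33067026 -0.27959213]
the job is handed in; nothing more can be done
None
```

The caddy is hanging by itself on the stud from hole 5, and I handed the job in at 21.4 s. No verdict is reported.

**Choosing the hole:** Held in the gripper, the caddy weighed 5.9 N. The moment put its balance at about caddy y = 44 to 45 mm, so I took hole 5 at 42 mm. I threaded it at stud_mid, lowered it until the stud carried the weight, then let go and backed off upwards.

**Last checks:**
- **Level:** a fit to the scene picture gives a tilt of about 0.017 rad, against the 0.08 allowed.
- **Still:** eight frames in a row (0.4 s) showed no change.
- **Position:** hole 5 sits about 1 mm from stud_mid along the stud, by the measured positions. The caddy's underside is about 70 mm above the counter.
- **Robot clear:** the gripper is about 110 mm above the caddy's grip point and reads no contact force.

**Did not quite agree:**
- The cameras differed by 2 to 5 mm in absolute position. I therefore aligned by the wrist view, and the hole went onto the stud with no contact force.
- The final scene fit puts hole 5 about 3 mm off in y and 2.5 mm below the stud axis, close to that camera's known bias and the 2 mm it should hang low.
- Force and moment readings were noisy. The moment may also be taken about a point above the fingertips, so the balance estimate could be off by about 3 mm. The small tilt suggests it was not.

I did not measure the other things on the counter again at the end, but the arm's path stayed well above them.

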